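# Swap the coffee warmers over at their toggle levers

### The arm

A 7-joint arm with a two-finger parallel gripper is mounted at the origin on a cart in front of the work surface, level with it; the furniture and walls round the work are solid. World frame = base frame: x ahead of the robot, y to its left, z up, the work surface at z = 0. Lengths are in m, angles in rad, forces in N, time in s.
With the tool pointing down it reaches from about 0.4 to 0.875 m from the base axis. Payload 19.3 kg.
Tool frame: the origin (TCP) lies where the fingers leave the gripper's body, on its centre line; the fingertips stand bot.tip_reach ahead of it and the grasp point (between the pads) lies 54 mm ahead of it (bot.tip_reach is the distance from the TCP to the fingertips, in m); z points along the fingers, y is the line along which they close (so a half turn about z gives the same grasp; the last joint's range is limited). The gripper opens to 85 mm and grips with 20 to 120 N. Pads are 22 mm wide; open, the fingers measure 114 mm over their backs; the gripper's body (76 mm by 85 mm) begins 54 mm behind the grasp point. The pads swing forward as they close: fully open they stand 13 mm farther back than shut.
Start: joints at [1.265, 0.521, -0.036, 1.599, 0.021, 1.021, -0.113], TCP at [0.146, -0.608, 0.304] pointing down, gripper open.
Joint ranges: [-2.91, 2.91], [-0.3, 2.13], [-1.5, 1.42], [0.17, 2.43], [-1.26, 4.41], [0.16, 1.93], [-2.52, 2.52]. Speed limits (rad/s): [1.89, 1.89, 2.39, 2.39, 3.01, 3.01, 3.01].

### API

Orientations are given as [roll, pitch, yaw] about the fixed x, y, z axes, in that order (R = Rz(yaw) Ry(pitch) Rx(roll)).
In Python, from workcell import bot gives the robot as it stands. The module is installed in compiled form; this text tells all that it offers.
- The arm moves only by the shell command python3 -m jog 'ROWS' [FORCE]. ROWS is JSON, a list that holds one entry, the list of rows, each a list of 7 numbers: the shift along the tool's x, y, z in mm, then the turn, a rotation vector about the tool's x, y, z in rad, then the opening, from 0 (shut) to 1 (fully open). In form: [[[tx, ty, tz, wx, wy, wz, fingers], ...]]. A call has 1 to 5 rows; each row shifts and turns the commanded pose from where the row before left it, along the tool's axes as they then stand; what a row does not reach is not made up. A row lasts 1/10 s, in which the tool goes at most 50 mm and 8.59 degrees, less where a joint would pass 70% of its speed; a pose out of reach is approached as far as the arm can. A call is refused whole if a number of a shift passes 50 or a number of a turn 0.15, either way. A call with a gripper value outside its range is refused whole. The fingers move at their own pace and stop on an object; FORCE is the grip in N (left out, the last holds). Time passes only in rows, so rows that do not move let the fingers close. It gives the time, the measured TCP pose, the force, the opening and the grip force at its end, in the units of the state.
- bot.observe(): the state, without advancing time (a new reading comes with each control period).
- bot.grab_frame(name): name is "side" or "top" or "wrist"; returns a dict with "img" (420x560x3 uint8, red, green, blue), "intrinsics" (3x3 intrinsics, pixels), "R" (3x3) and "t" (3): a world point X has camera coordinates R X + t; the wrist camera has in their place "tool_from_camera" (4x4, takes a point from camera to tool coordinates, whose origin is the TCP and whose axes are the flange's). Camera axes: x right, y down, z forward; pixel columns grow to the right and rows downward; lengths in m; the calibration is good to about 2 mm. A picture is of the moment at which its call begins: read the wrist's pose just before it. There is no depth.
- bot.job_done(): hands the job in; it is judged then, once.
Trained networks look in a picture, given as the dict that the camera call returned (one of the last four; its "shot" number tells which), for a name from the list of things; names that differ only in an ending like _2 or _b are one class to them, and where a whole thing is asked for, a point or a joint stands for the part that bears it (a point fixed in the world has none). Each returns a list of dicts, best first, with "conf" (0 to 1); they miss things now and then, are a little off and sometimes report something else, mostly with a low value. They report only what shows in the picture. A call takes as long as a camera call.
- bot.trace(query, picture): "region" (420x560 bool, what is visible of it).
- bot.spot_point(query, picture): "xyz" ([x, y, z] in m, in world coordinates, good to about 4 mm: a listed point, or the origin of a listed thing).
The state is a dict: "clock": time; "qpos": joint angles; "qd": joint speeds; "joint_efforts": joint torques, N m; "position": TCP position; "tool_rot": TCP orientation; "force": force on the tool from outside, world axes, zero at the start; "moment": the same for the moment, N m; "grip_width": finger opening in m; "finger_force": force on a finger pad.
Only numpy, scipy, OpenCV 4.12 (cv2) and the standard library are available. Lean on these libraries where they do the work, as an engineer would, in place of code of your own. Each camera call takes 0.05 s, during which the arm holds its last target. There are 200 camera calls.

### The job

The empty coffee warmer was left on, and the one under the carafe is off. Push the empty warmer's toggle lever over towards you until it snaps off, and only then push the lever of the warmer under the carafe away from you until it snaps on: they share a socket, so never switch the second on while the first is still on. Only push the levers, gently: do not touch the hot carafe, do not lift the warmers or shove them out of place, and leave everything else where it stands.

Things in the scene. Friction and masses are not known exactly. Their poses are not given: they have to be found in the camera images.
- warmer_empty: One of two identical warmers: the warmer with NOTHING on its hot plate; it starts switched ON. Loose white casing on rubber feet, 260 (x) x 160 (y) x 46 mm high, 1.8 kg. Origin: centre of its underside. Own axes: +x from the lever end (nearer the robot) to the hot plate end, z up. The round dark hot plate (132 mm across, top 52 mm above the worktop) is centred 45 mm along +x, the lever's pivot 95 mm along -x. The casing's top between lever and hot plate is plain and level.
- warmer_empty_pivot (a point): Pivot of that warmer's toggle lever, 49 mm above the worktop; axes as the warmer's.
- warmer_empty_tip (a point): Top end of that warmer's toggle lever: a black round bat, 57 mm from pivot to end, 15 mm thick at the end and 9 mm at the foot. Position only matters.
- warmer_empty_lever (a joint): Toggle lever's angle from where it starts, rad: 0 = ON, leaning 0.45 rad from upright towards the hot plate; 0.45 = upright; 0.90 = OFF, leaning 0.45 rad towards the robot end (the warmer's -x). A spring snaps it to the nearer end once past upright; about 2 N at its end, pushed along the warmer's x, starts it moving.
- warmer_coffee: One of two identical warmers: the warmer that carries the coffee carafe; it starts switched OFF. Loose white casing on rubber feet, 260 (x) x 160 (y) x 46 mm high, 1.8 kg. Origin: centre of its underside. Own axes: +x from the lever end (nearer the robot) to the hot plate end, z up. The round dark hot plate (132 mm across, top 52 mm above the worktop) is centred 45 mm along +x, the lever's pivot 95 mm along -x. The casing's top between lever and hot plate is plain and level.
- warmer_coffee_pivot (a point): Pivot of that warmer's toggle lever, 49 mm above the worktop; axes as the warmer's.
- warmer_coffee_tip (a point): Top end of that warmer's toggle lever: a black round bat, 57 mm from pivot to end, 15 mm thick at the end and 9 mm at the foot. Position only matters.
- warmer_coffee_lever (a joint): Toggle lever's angle from where it starts, rad: 0 = OFF, leaning 0.45 rad from upright towards the robot end; 0.45 = upright; 0.90 = ON, leaning 0.45 rad towards the hot plate (the warmer's +x). A spring snaps it to the nearer end once past upright; about 2 N at its end, pushed along the warmer's x, starts it moving.
- warmer_coffee_plate (a point): Centre of the top of the hot plate under the carafe.
- carafe_center (a point): Middle, half-way up, of the loose glass coffee carafe (black lid and handle, body about 120 mm across, 125 mm high, handle reaching 108 mm out from the middle, towards the right and back of its warmer) on the hot plate of warmer_coffee.
- tart_dish: Bystander, leave alone: orange tart dish, 100 x 100 x 31 mm high; origin: centre of its underside.
- salt: Bystander, leave alone: clear salt shaker, 44 x 44 x 90 mm high; origin: centre of its underside.
- spice: Bystander, leave alone: spice jar with a green cap, 46 x 46 x 106 mm high; origin: centre of its underside.
- mug: Bystander, leave alone: white mug with dark dots, 82 x 114 x 91 mm high; origin: centre of its underside.
- jar: Bystander, leave alone: glass jar with a pale lid, 66 x 66 x 94 mm high; origin: centre of its underside.
- tin: Bystander, leave alone: green food tin, 75 x 75 x 58 mm high; origin: centre of its underside.
- giraffe: Bystander, leave alone: wooden giraffe figure, 32 x 34 x 119 mm high; origin: centre of its underside.

How it is judged:
On the way, in this order (a step that is already met when the one before it is completed fails the run):
1. the empty warmer's lever has snapped over to off while the carafe's warmer is still off (value of joint warmer_empty_lever above 0.8 rad and value of joint warmer_coffee_lever below 0.1 rad), for 0.2 s.
2. the lever of the carafe's warmer has snapped over to on (value of joint each of warmer_coffee_lever, warmer_empty_lever above 0.8 rad), for 0.2 s.
At the end, for the whole second after the job is handed in: The empty warmer's lever is fully off (above 0.8 rad), the lever of the carafe's warmer fully on (above 0.8 rad), the carafe stands upright on its hot plate and both warmers rest on the worktop (all of step 2 and horizontal distance between carafe_center and warmer_coffee_plate below 0.035 m and height (world z) of carafe_center between 0.105 and 0.125 m and angle between carafe_center's own z axis and vertical below 0.1 rad and linear speed of each of warmer_empty, warmer_coffee below 0.02 m/s); the robot touches nothing.
It fails at once if both warmers on at once: the carafe's lever past upright while the empty warmer's is not off (value of joint warmer_coffee_lever above 0.45 rad and value of joint warmer_empty_lever below 0.45 rad).
It fails at once if the robot touches the carafe (over 0.5 N), or the carafe is shifted by more than 30 mm (contact force between any of the fingers, the arm and carafe above 0.5 N or distance of carafe_center from where it was at the start of the episode above 0.03 m).
It fails at once if a warmer is shoved more than 30 mm out of place, or lifted more than 8 mm, or tipped by more than 0.1 rad (distance of any of warmer_empty, warmer_coffee from where it was at the start of the episode above 0.03 m or height (world z) of any of warmer_empty, warmer_coffee above 0.008 m or angle between any of warmer_empty, warmer_coffee's own z axis and vertical above 0.1 rad).
It fails at once if a warmer or its lever is pushed with more than 25 N (contact force between any of the fingers, the arm and warmer_empty above 25 N or contact force between any of the fingers, the arm and warmer_coffee above 25 N).
It fails at once if a bystander is moved by more than 20 mm (distance of any of tart_dish, salt, spice, mug, jar, tin, giraffe from where it was at the start of the episode above 0.02 m).
It also fails if it takes over 40 s, if anything falls off the work surface, if the arm or the gripper's body presses on something with over 40 N, if the wrist force passes 120 N, or if a joint passes its speed limit or range.

## Working session

There is one attempt and no reset: what is moved stays moved. The work goes in short steps, Python scripts to look and compute and a shell command to move; the robot and the scene stay as the last step left them, time stands still between calls to the robot, and variables do not carry over. Pictures are saved under pics/ and viewed, at most 10 in all, crops included, and the job is handed in when it is done.

```bash
mkdir -p pics
cat > h.py <<'E'
from workcell import bot
import numpy as np, cv2
def save(f,n): cv2.imwrite(f'pics/{n}.png',cv2.cvtColor(f['img'],cv2.COLOR_RGB2BGR))
def st():
    s=bot.observe(); print(round(s['clock'],2),np.round(s['position'],4),np.round(s['tool_rot'],3),np.round(s['force'],1),s['grip_width'])
    return s
E
python3 - <<'E'
from h import *
st(); print(bot.tip_reach)
fs={n:bot.grab_frame(n) for n in('top','side')}
for n,f in fs.items():
    save(f,n)
    for q in ['warmer_empty','warmer_empty_pivot','warmer_empty_tip','warmer_coffee','warmer_coffee_pivot','warmer_coffee_tip','warmer_coffee_plate','carafe_center']+(['tart_dish','salt','spice','mug','jar','tin','giraffe'] if n=='top' else []):
        print(n,q,[(np.round(d['xyz'],3).tolist(),round(d['conf'],2)) for d in bot.spot_point(q,f)[:3]])
E
```

```text
0.0 [ 0.1459 -0.6074  0.3033] [-3.14   0.     0.236] [-0.6 -0.2 -0.7] 0.08569378291933356
0.0726
top warmer_empty [([0.58, -0.419, 0.001], 0.89)]
top warmer_empty_pivot [([0.487, -0.42, 0.05], 0.63), ([0.516, -0.137, 0.049], 0.31)]
top warmer_empty_tip [([0.508, -0.425, 0.099], 0.53)]
top warmer_coffee [([0.609, -0.137, 0.001], 0.57)]
top warmer_coffee_pivot [([0.515, -0.136, 0.05], 0.73)]
top warmer_coffee_tip [([0.486, -0.139, 0.1], 0.36)]
top warmer_coffee_plate [([0.653, -0.141, 0.056], 0.95)]
top carafe_center [([0.644, -0.148, 0.109], 0.73)]
top tart_dish [([0.377, -0.239, -0.002], 0.59)]
top salt [([0.621, -0.282, 0.003], 0.73)]
top spice [([0.519, -0.583, -0.002], 0.71)]
top mug [([0.398, 0.29, 0.002], 0.59)]
top jar [([0.399, 0.137, 0.002], 0.63)]
top tin [([0.387, 0.445, 0.002], 0.59), ([0.4, 0.138, 0.001], 0.3)]
top giraffe [([0.43, -0.57, -0.002], 0.63)]
side warmer_empty [([0.58, -0.42, 0.002], 0.96), ([0.487, -0.137, 0.105], 0.38)]
side warmer_empty_pivot [([0.481, -0.419, 0.049], 0.97), ([0.511, -0.421, 0.101], 0.3)]
side warmer_empty_tip [([0.511, -0.419, 0.1], 0.56)]
side warmer_coffee [([0.609, -0.14, 0.003], 0.75)]
side warmer_coffee_pivot [([0.51, -0.137, 0.05], 0.58), ([0.379, -0.242, -0.001], 0.27)]
side warmer_coffee_tip []
side warmer_coffee_plate [([0.656, -0.137, 0.052], 0.93)]
side carafe_center [([0.648, -0.15, 0.117], 0.98)]
```

View pics/top.png

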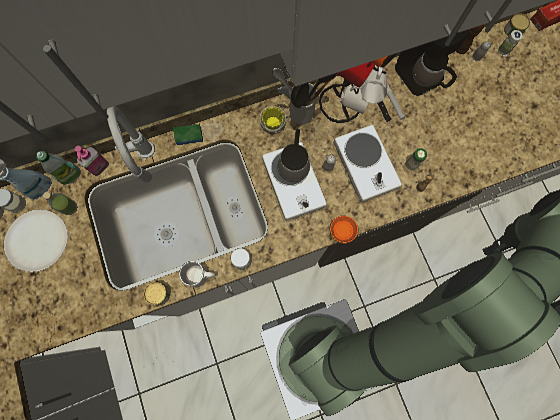

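View pics/side.png

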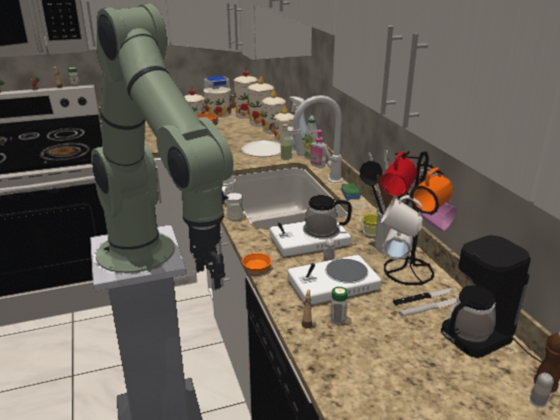

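The top view shows the bare plate at pixel (362,150) with its lever at (378,182), and the carafe warmer with its lever at (304,204). The networks agree with this, and both warmers are nearly aligned with the world x axis. I'll turn the tool square, shut the fingers and approach the far side of the empty warmer's lever from above.

```bash
python3 -m jog '[[[0,0,0,0,0,0.118,0],[0,0,0,0,0,0.118,0],[35,-15,0,0,0,0,0],[35,-15,0,0,0,0,0],[35,-15,0,0,0,0,0]]]'
python3 -m jog '[[[35,-15,0,0,0,0,0],[35,-15,0,0,0,0,0],[35,-15,0,0,0,0,0],[35,-15,0,0,0,0,0],[35,-15,0,0,0,0,0]]]'
python3 - <<'E'
from h import *
st(); f=bot.grab_frame('wrist'); print(np.round(f['tool_from_camera'],3))
E
```

```text
clock: 1.75
position: [0.2521, -0.5621, 0.3039]
tool_rot: [3.142, -0.0, -0.001]
force: [1.1, -1.0, 0.0]
grip_width: 0.0121
finger_force: 0.0
clock: 2.25
position: [0.4274, -0.487, 0.304]
tool_rot: [3.141, -0.0, -0.0]
force: [0.0, -0.8, -0.2]
grip_width: -0.0003
finger_force: 0.0
2.25 [ 0.4274 -0.487   0.304 ] [ 3.141 -0.    -0.   ] [ 0.  -0.8 -0.2] -0.0002967602674463675
[[ 0.    -0.961 -0.276  0.07 ]
 [ 1.     0.     0.    -0.001]
 [-0.    -0.276  0.961 -0.069]
 [ 0.     0.     0.     1.   ]]
```

```bash
python3 -m jog '[[[40,-22,0,0,0,0,0],[40,-22,0,0,0,0,0],[38,-23,0,0,0,0,0],[0,0,30,0,0,0,0],[0,0,20,0,0,0,0]]]'
python3 - <<'E'
from h import *
s=st(); f=bot.grab_frame('wrist'); save(f,'w1')
for q in ['warmer_empty_pivot','warmer_empty_tip']:
  print(q,[(np.round(d['xyz'],3).tolist(),round(d['conf'],2)) for d in bot.spot_point(q,f)[:3]])
E
```

```text
clock: 2.8
position: [0.545, -0.4194, 0.2523]
tool_rot: [-3.141, 0.0, 0.002]
force: [-0.9, -0.1, -0.9]
grip_width: -0.0006
finger_force: 0.0
2.8 [ 0.545  -0.4194  0.2523] [-3.141e+00  0.000e+00  2.000e-03] [-0.9 -0.1 -0.9] -0.0005536587750515219
warmer_empty_pivot []
warmer_empty_tip []
```

View pics/w1.png

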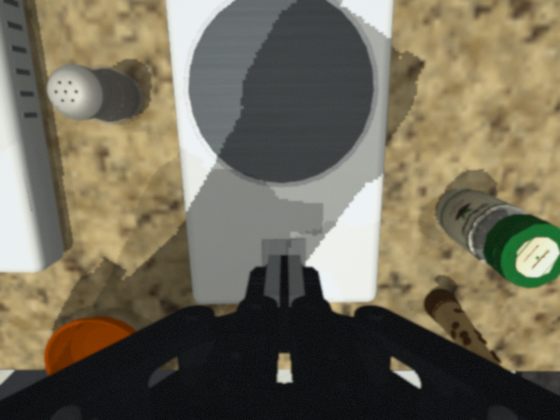

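The wrist view shows the fingers (285,265) on the warmer's centreline, behind the plate's near edge (282,185), with the lever hidden behind them. Next I'll descend and push.

```bash
python3 -m jog '[[[0,0,30,0,0,0,0],[0,0,30,0,0,0,0],[0,0,25,0,0,0,0],[0,0,12,0,0,0,0],[0,0,0,0,0,0,0]]]'
python3 - <<'E'
from h import *
f=bot.grab_frame('side'); K,R,t=np.array(f['intrinsics']),f['R'],f['t']
p=K@(R@np.array([.54,-.42,.08])+t); u,v=(p[:2]/p[2]).astype(int); print(u,v)
c=f['img'][v-60:v+50,u-75:u+75]; cv2.imwrite('pics/s2.png',cv2.resize(c[:,:,::-1],None,fx=5,fy=5,interpolation=2))
E
```

```text
clock: 3.45
position: [0.5438, -0.421, 0.1566]
tool_rot: [-3.141, 0.001, -0.001]
force: [-0.3, -0.4, 0.7]
grip_width: 0.0001
finger_force: 0.0
322 266
```

View pics/s2.png

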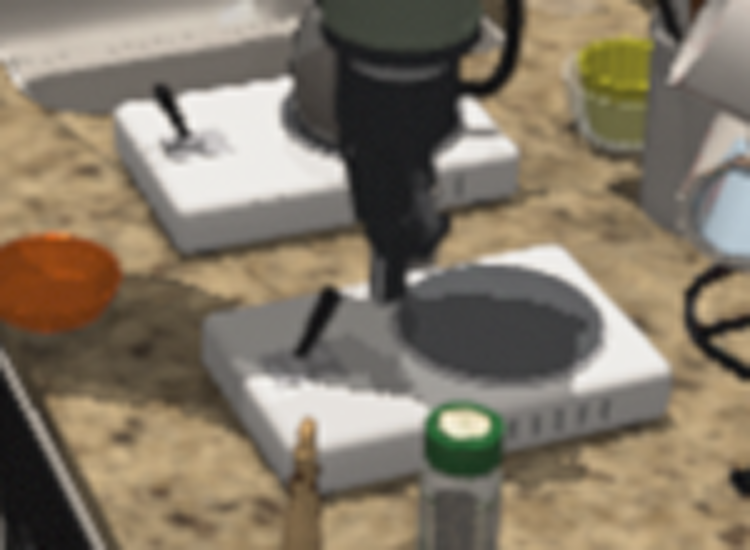

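The side crop shows the fingertip (385,300) just past the lever tip (330,292), on the hot-plate side and clear of the casing. I'll go 6 mm lower and push towards the robot in small steps.

```bash
python3 -m jog '[[[-6,0,6,0,0,0,0],[-6,0,0,0,0,0,0],[-6,0,0,0,0,0,0],[-6,0,0,0,0,0,0],[-6,0,0,0,0,0,0]]]'
python3 -m jog '[[[-6,0,0,0,0,0,0],[-6,0,0,0,0,0,0],[-6,0,0,0,0,0,0],[-4,0,0,0,0,0,0],[0,0,0,0,0,0,0]]]'
python3 - <<'E'
from h import *
f=bot.grab_frame('side'); save(f,'s3f')
c=f['img'][206:316,247:397]; cv2.imwrite('pics/s3.png',cv2.resize(c[:,:,::-1],None,fx=5,fy=5,interpolation=2))
E
```

```text
clock: 4.0
position: [0.5143, -0.4209, 0.1518]
tool_rot: [3.141, -0.002, -0.0]
force: [2.8, 0.6, 2.1]
grip_width: -0.0002
finger_force: 1.6
clock: 4.5
position: [0.4912, -0.421, 0.1508]
tool_rot: [-3.141, 0.001, -0.001]
force: [-0.5, -0.1, -0.1]
grip_width: 0.0001
finger_force: 0.0
```

View pics/s3.png

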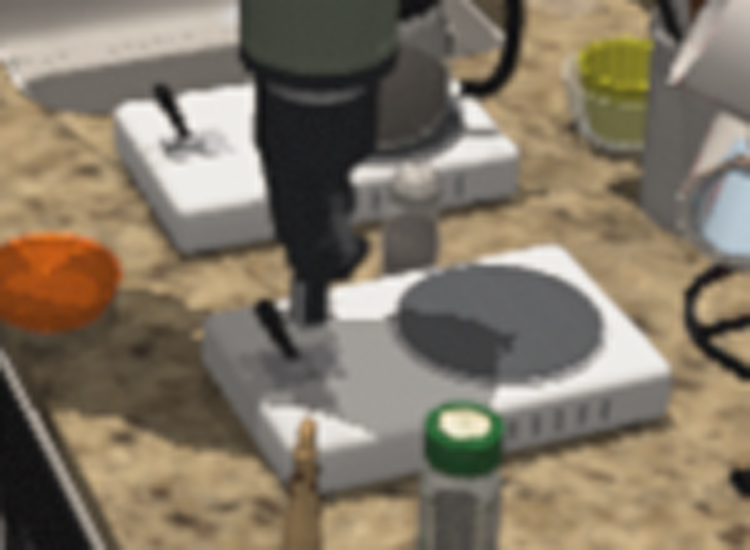

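The empty warmer's lever (275,330) now leans towards the robot, matching the other OFF lever, and the force has dropped to zero, so it has snapped off. I'll back away, rise and cross to the near side of the carafe warmer's lever.

```bash
python3 -m jog '[[[15,0,0,0,0,0,0],[0,0,-40,0,0,0,0],[0,0,-40,0,0,0,0],[0,0,-40,0,0,0,0],[0,0,-30,0,0,0,0]]]'
python3 -m jog '[[[-13,-36,0,0,0,0,0],[-13,-36,0,0,0,0,0],[-13,-36,0,0,0,0,0],[-13,-36,0,0,0,0,0],[-13,-36,0,0,0,0,0]]]'
python3 -m jog '[[[0,-36,0,0,0,0,0],[0,-36,0,0,0,0,0],[0,-31,0,0,0,0,0],[0,0,0,0,0,0,0]]]'
python3 - <<'E'
from h import *
s=st(); f=bot.grab_frame('wrist'); save(f,'w4')
for q in ['warmer_coffee_pivot','warmer_coffee_tip']:
  print(q,[(np.round(d['xyz'],3).tolist(),round(d['conf'],2)) for d in bot.spot_point(q,f)[:3]])
E
```

```text
clock: 5.05
position: [0.5075, -0.4208, 0.3035]
tool_rot: [3.141, -0.002, 0.0]
force: [-0.1, 0.3, 0.7]
grip_width: 0.0002
finger_force: 0.0
clock: 5.55
position: [0.4416, -0.2393, 0.301]
tool_rot: [3.142, -0.0, 0.0]
force: [0.7, 0.1, -0.1]
grip_width: -0.0001
finger_force: 0.0
clock: 5.95
position: [0.4425, -0.134, 0.3012]
tool_rot: [-3.141, -0.001, 0.005]
force: [-0.1, -0.1, -0.4]
grip_width: -0.0001
finger_force: 0.0
5.95 [ 0.4425 -0.134   0.3012] [-3.141e+00 -1.000e-03  5.000e-03] [-0.1 -0.1 -0.4] -0.00013254393301058082
warmer_coffee_pivot [([0.516, -0.136, 0.048], 0.85)]
warmer_coffee_tip [([0.488, -0.136, 0.096], 0.66)]
```

View pics/w4.png

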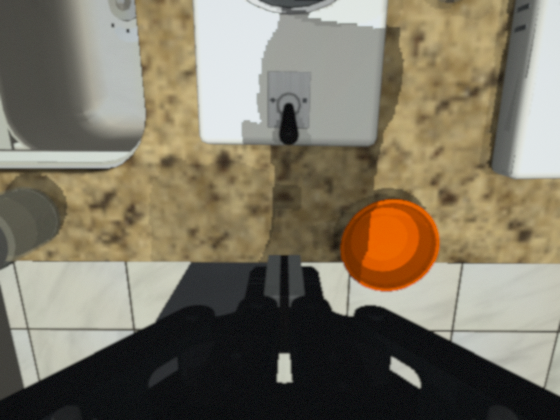

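The carafe warmer's lever (288,125) is straight ahead of the fingers (284,265), still OFF, and the tart dish (390,245) is well to the side. I'll descend and push it away from the robot.

```bash
python3 -m jog '[[[0,2,40,0,0,0,0],[0,0,40,0,0,0,0],[0,0,40,0,0,0,0],[0,0,24,0,0,0,0],[5,0,0,0,0,0,0]]]'
python3 -m jog '[[[8,0,0,0,0,0,0],[6,0,0,0,0,0,0],[6,0,0,0,0,0,0],[6,0,0,0,0,0,0],[6,0,0,0,0,0,0]]]'
python3 -m jog '[[[6,0,0,0,0,0,0],[6,0,0,0,0,0,0],[6,0,0,0,0,0,0],[6,0,0,0,0,0,0],[0,0,0,0,0,0,0]]]'
python3 - <<'E'
from h import *
f=bot.grab_frame('side')
c=f['img'][206:316,247:397]; cv2.imwrite('pics/s5.png',cv2.resize(c[:,:,::-1],None,fx=5,fy=5,interpolation=2))
E
```

```text
clock: 6.6
position: [0.4455, -0.1405, 0.1543]
tool_rot: [-3.141, 0.005, -0.002]
force: [0.6, 0.1, 0.9]
grip_width: 0.0002
finger_force: 0.0
clock: 7.1
position: [0.4792, -0.1398, 0.1574]
tool_rot: [3.141, 0.0, -0.0]
force: [-5.4, -0.1, 3.0]
grip_width: -0.0001
finger_force: 2.2
clock: 7.6
position: [0.5041, -0.1397, 0.1569]
tool_rot: [-3.142, -0.001, 0.0]
force: [0.6, -0.6, 0.4]
grip_width: 0.0001
finger_force: 0.0
```

View pics/s5.png

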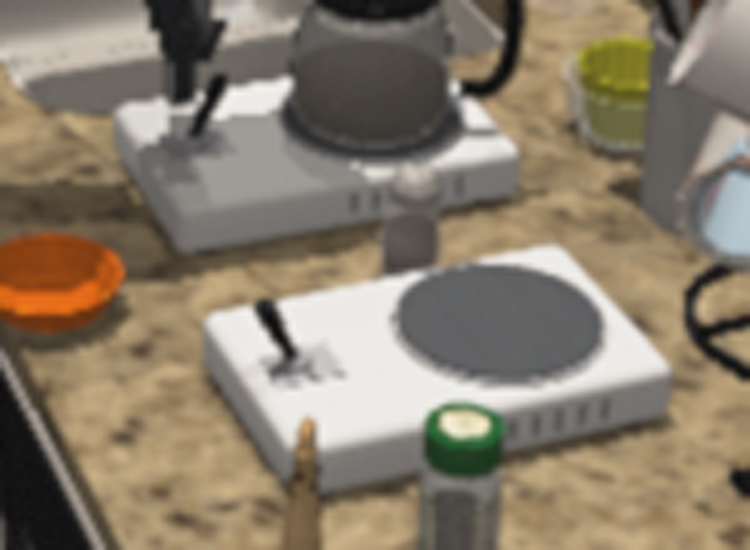

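The carafe warmer's lever (207,105) now leans towards its hot plate (ON), and the empty warmer's lever (275,330) is still OFF. I'll retreat and hand in.

```bash
python3 -m jog '[[[-25,0,0,0,0,0,0],[0,0,-40,0,0,0,0],[0,0,-40,0,0,0,0],[0,0,-40,0,0,0,0],[0,0,0,0,0,0,0]]]'
python3 - <<'E'
from h import *
st()
f=bot.grab_frame('top')
for q in ['warmer_empty_tip','warmer_coffee_tip','warmer_coffee','carafe_center']:
  print(q,[(np.round(d['xyz'],3).tolist(),round(d['conf'],2)) for d in bot.spot_point(q,f)[:2]])
print(bot.job_done())
E
```

```text
clock: 8.15
position: [0.4794, -0.1402, 0.2815]
tool_rot: [3.14, -0.007, -0.001]
force: [0.3, 0.1, -1.3]
grip_width: -0.0
finger_force: 0.0
8.15 [ 0.4794 -0.1402  0.2815] [ 3.14e+00 -7.00e-03 -1.00e-03] [ 0.3  0.1 -1.3] -2.660202556625727e-05
warmer_empty_tip [([0.458, -0.425, 0.1], 0.44), ([0.386, 0.444, 0.0], 0.42)]
warmer_coffee_tip []
warmer_coffee [([0.612, -0.137, -0.001], 0.88)]
carafe_center [([0.642, -0.149, 0.112], 0.88)]
the job is handed in; nothing more can be done
None
```

The empty warmer's lever was snapped off first, then the carafe warmer's lever was snapped on; the last measurements show the carafe and its warmer in place to within a few mm, and the job was handed in at about 8 s (no verdict was returned).

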